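# Tall seal into the spring-jaw clamp

### The job

The carver wants to engrave the tallest of the three amber resin seals. Stand it upright between the spring jaws of the aluminium seal clamp, square to the jaws and about in the middle, push it down until it is fully home on the clamp's floor, and let go. Leave the other two seals standing where they are.

Things in the scene. Friction and masses are not known exactly. Their poses are not given: they have to be found in the camera images.
- tall_seal: The tallest seal: a plain square upright bar of clear amber resin, 30 x 30 mm and 80 mm tall, about 85 g, standing loose on the shelf top. Origin at the centre of its underside, z up along it, x and y square to its sides (all four sides are alike).
- clamp: Seal clamp, fixed to the shelf top, turned differently each time: aluminium base 64 (x) by 136 (y) by 8 mm thick, an end block 36 mm high at each y end, and two dark steel jaws, 48 mm long in x, facing each other and parting along y. Highest point: jaw tops, 40 mm above the shelf top. Origin at the centre of the base's underside, z up. Jaws: see seat.
- seat (a point): Centre of the clamp's floor, midway between the jaws, 8 mm above the shelf top; axes as the clamp's. A seal that is home rests here. Sprung shut, the jaws' upright faces (to 8 mm above the floor) are 20 mm apart; above, they lean out 28 degrees to a mouth 45 mm wide. Each jaw opens up to 18 mm. Pushing a 30 mm seal in takes about 5 to 12 N; its weight alone does not open the jaws.
- short_seal: Bystander: a plain square amber resin seal, 30 x 30 mm and 45 mm tall, standing loose. Origin at the centre of its underside, z up.
- knob_seal: Bystander: a squat amber resin seal, 42 x 42 mm and 26 mm tall with a ball knob on top, 54 mm tall in all, standing loose. Origin at the centre of its underside, z up.
Not all that is in view belongs to the job. What is shaped like the tall_seal but black, pink or turquoise is not meant.

How it is judged:
By the outcome, as a careful person would: the job done as asked, in the order asked, and still so for the second after the job is handed in, with the robot touching nothing.
It also fails if it takes over 38 s, if anything falls off the work surface, if the arm or the gripper's body presses on something with over 40 N, if the wrist force passes 120 N, or if a joint passes its speed limit or range.

### The arm

A 6-joint arm with a two-finger parallel gripper is mounted at the origin on the work surface. World frame = base frame: x ahead of the robot, y to its left, z up, the work surface at z = 0. Lengths are in m, angles in degrees, forces in N, time in s.
With the tool pointing down it reaches from about 0.375 to 0.9 m from the base axis. Payload 3.1 kg.
Tool frame: the origin (TCP) lies on the centre line of the jaws, within the pads' length; the fingertips stand 25 mm ahead of it and the grasp point (between the pads) lies 6 mm ahead of it; z points along the fingers, y is the line along which they close (so a half turn about z gives the same grasp; the last joint's range is limited). The gripper opens to 87 mm and grips with 3 to 60 N. Pads are 19 mm wide; open, the fingers measure 117 mm over their backs; the gripper's body (75 mm by 190 mm) begins 51 mm behind the grasp point.
Start: joints at [56.809, 30.224, 82.088, -0, 67.689, -10.227], TCP at [0.244, 0.575, 0.248] pointing down, gripper open.
Joint ranges: [-176.69, 176.69], [-43.24, 126.21], [12.49, 139.97], [-82, 262], [0, 151.66], [-163.58, 163.58]. Speed limits (degrees/s): [159.86, 159.86, 180, 180, 180, 180].

### API

Orientations are given as a 3x3 rotation matrix whose columns are the frame's x, y, z axes.
In Python, from rig import * gives the robot as it stands.
- The arm moves only by the tool step_arm, never from a script. Its argument "steps" is a list of rows, each a list of 7 numbers: the shift along the tool's x, y, z normalised to -1 to 1, where 1 is 0.3 m, then the turn, a rotation vector about the tool's x, y, z normalised to -1 to 1, where 1 is 45 degrees, then the gripper's target within -1 to 1 (shut at 1, half-way at 0, fully open at -1). A call has 1 to 8 rows; each row is the pose to reach, as a shift and turn from the pose commanded when the call began, along the tool's axes at that moment; what a row does not reach only later rows make up. A row lasts 1/12 s, in which the tool goes at most 41.7 mm and 7.16 degrees, less where a joint would pass 70% of its speed; a pose out of reach is approached as far as the arm can. A call with a number of a shift or a turn outside -1 to 1 is refused whole. A call with a gripper value outside its range is refused whole. The fingers move at their own pace and stop on an object; the grip force is fixed at half the most. Time passes only in rows, so rows that repeat a pose let the fingers close. It gives the time, the measured TCP pose, the force, the opening and the grip force at its end, in the units of the state.
- read_state(): the state, without advancing time (a new reading comes with each control period).
- capture(name): name is "scene" or "side" or "wrist"; returns a dict with "image" (384x512x3 uint8, red, green, blue), "vertical_fov" (degrees; the focal length in pixels is half the picture's height over the tangent of half this angle, whatever the lens; pixels are square), "cx", "cy" (the principal point, pixels), "world_from_camera" (4x4, takes a point from camera to world coordinates); the wrist camera has in their place "T_tool_cam" (4x4, takes a point from camera to tool coordinates, whose origin is the TCP and whose axes are the flange's). Camera axes: x right, y down, z forward; pixel columns grow to the right and rows downward; lengths in m; the calibration is good to about 2 mm. The wrist camera is an equidistant fisheye: a pixel r from the principal point sees the ray r / f radians off the axis. A picture is of the moment at which its call begins: read the wrist's pose just before it. There is no depth.
- hand_in(): hands the job in; it is judged then, once.
The state is a dict: "time_s": time; "joint_positions": joint angles; "qvel": joint speeds; "tau": joint torques, N m; "position": TCP position; "tcp_rot": TCP orientation; "force": force on the tool from outside, world axes, zero at the start; "moment": the same for the moment, N m; "opening": opening from 0.0 (shut) to 1.0 (fully open); "grasp_force": force on a finger pad.
Only numpy, scipy, OpenCV 4.12 (cv2) and the standard library are available. Lean on these libraries where they do the work, as an engineer would, in place of code of your own. Each camera call takes 0.05 s, during which the arm holds its last target. There are 200 camera calls.

## Working session

There is one attempt and no reset: what is moved stays moved. The work goes in short steps, Python scripts to look and compute and a tool call to move; the robot and the scene stay as the last step left them, time stands still between calls to the robot, and variables do not carry over. Pictures are saved under pics/ and viewed, at most 10 in all, crops included, and the job is handed in when it is done.

Besides the shell and the picture viewer there is one more tool, called as name([rows], argument=value, ...), one row to a line, values as JSON. step_arm: Moves the arm, as the interface text tells. Scaled input: -1 to 1 covers 0.3 m each way for a shift and 45 degrees each way for a turn. Its arguments: {"type":"object","properties":{"steps":{"type":"array"}},"required":["steps"]}

```bash
mkdir -p pics; ls; python3 - <<'E'
from rig import *
import cv2, numpy as np
s=read_state(); print({k:np.round(v,3).tolist() for k,v in s.items()})
for n in ["scene","side","wrist"]:
    c=capture(n); cv2.imwrite(f"pics/{n}0.png",c["image"][...,::-1]); np.save(f"pics/{n}0.npy",c,allow_pickle=True)
    print(n,{k:np.round(v,4).tolist() for k,v in c.items() if k!="image"})
a=[cv2.imread(f"pics/{n}0.png") for n in ["scene","side"]]
E
```

```text
pics
{'time_s': 0.0, 'joint_positions': [56.809, 30.279, 82.159, -0.001, 67.691, -10.227], 'qvel': [0.045, 0.016, 0.037, -0.023, -0.072, -0.078], 'tau': [0.001, -44.003, -17.66, 0.063, 0.058, -0.0], 'position': [0.243, 0.575, 0.247], 'tcp_rot': [[-0.921, 0.39, -0.001], [0.39, 0.921, -0.002], [0.0, -0.002, -1.0]], 'force': [0.085, -0.099, 0.257], 'moment': [-0.047, 0.008, -0.055], 'grasp_force': 0.0, 'opening': 1.0}
scene {'vertical_fov': 49.5278, 'cx': 250.6607, 'cy': 195.3677, 'world_from_camera': [[-0.0461, 0.7558, -0.6532, 1.1147], [0.9989, 0.0372, -0.0275, 0.0552], [0.0035, -0.6538, -0.7567, 0.705], [0.0, 0.0, 0.0, 1.0]]}
side {'vertical_fov': 43.9251, 'cx': 262.53, 'cy': 180.2706, 'world_from_camera': [[0.9227, -0.2406, 0.3012, 0.2407], [-0.3852, -0.6041, 0.6976, -0.7284], [0.0141, -0.7597, -0.6501, 0.7813], [0.0, 0.0, 0.0, 1.0]]}
wrist {'vertical_fov': 65.7065, 'cx': 259.9225, 'cy': 195.2308, 'T_tool_cam': [[0.0005, -0.9677, -0.2522, 0.0688], [1.0, 0.0003, 0.0008, -0.0009], [-0.0007, -0.2522, 0.9677, -0.1359], [0.0, 0.0, 0.0, 1.0]]}
```

View pics/scene0.png

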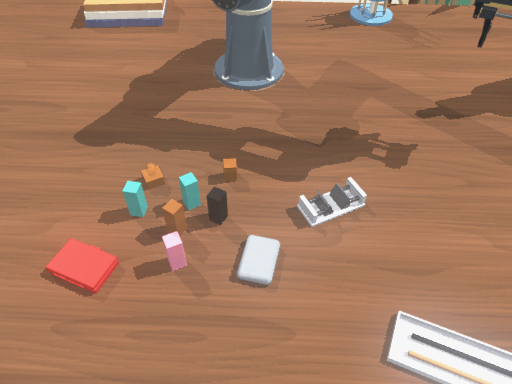

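View pics/side0.png

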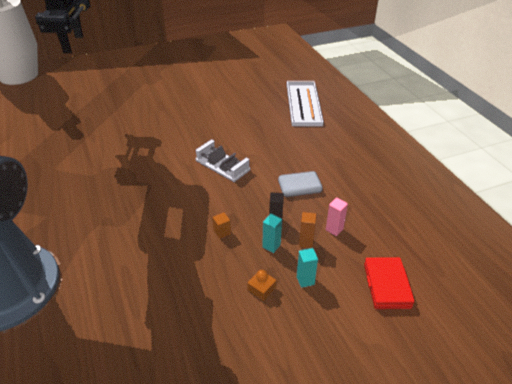

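Scene view: three amber things are at (174,217), the tall bar; (230,170), the short block; and (152,175), the knobbed one. The same-shaped bars that aren't amber are turquoise (135,199) and (190,191), black (217,205) and pink (175,251). The clamp is at (333,202). In the side view the tall amber bar is at (308,230). It fits the description as the only tall amber bar. I'll confirm this in an enlarged crop.

```bash
cat > h.py <<'E'
import numpy as np, cv2
def load(n): return np.load(f"pics/{n}.npy",allow_pickle=True).item()
def ray(c,uv,Twt=None):
    f=c["image"].shape[0]/2/np.tan(np.radians(c["vertical_fov"])/2)
    p=(np.array(uv,float)-[c["cx"],c["cy"]])/f
    if "T_tool_cam" in c:
        r=np.linalg.norm(p); d=np.array([*(p/max(r,1e-9)*np.sin(r)),np.cos(r)]); T=Twt@c["T_tool_cam"]
    else: d=np.array([*p,1.]); T=c["world_from_camera"]
    d=T[:3,:3]@d; return T[:3,3],d/np.linalg.norm(d)
def onz(c,uv,z,Twt=None):
    o,d=ray(c,uv,Twt); return o+d*(z-o[2])/d[2]
def meet(r1,r2):
    (o1,d1),(o2,d2)=r1,r2
    A=np.c_[d1,-d2]; t=np.linalg.lstsq(A,o2-o1,rcond=None)[0]
    a,b=o1+d1*t[0],o2+d2*t[1]; return (a+b)/2,np.linalg.norm(a-b)
def Twt(s):
    T=np.eye(4);T[:3,:3]=s["tcp_rot"];T[:3,3]=s["position"];return T
E
python3 - <<'E'
from h import *
a=load("scene0");b=load("side0")
ca=a["image"][150:280,110:250]; cb=b["image"][180:310,200:360]; cc=a["image"][170:232,285:380]; cd=b["image"][130:190,185:260]
R=lambda i,w,h:cv2.resize(i,(w,h),interpolation=cv2.INTER_CUBIC)
top=np.hstack([R(ca,380,353),R(cb,420,341+12)]); bot=np.hstack([R(cc,380,247),R(cd,420,247)])
cv2.imwrite("pics/crop1.png",np.vstack([top,bot])[...,::-1])
for n,c in(("scene",a),("side",b)):
    h=cv2.cvtColor(c["image"],cv2.COLOR_RGB2HSV)
    m=((h[...,0]>7)&(h[...,0]<17)&(h[...,1]>200)&(h[...,2]>110)).astype(np.uint8)
    k,l,st,ce=cv2.connectedComponentsWithStats(m)
    print(n,[(st[i].tolist(),ce[i].round(1).tolist()) for i in range(1,k) if st[i,4]>40])
E
```

```text
scene []
side [([213, 213, 16, 12, 95], [220.8, 218.7]), ([249, 270, 26, 24, 295], [261.6, 281.7])]
```

View pics/crop1.png

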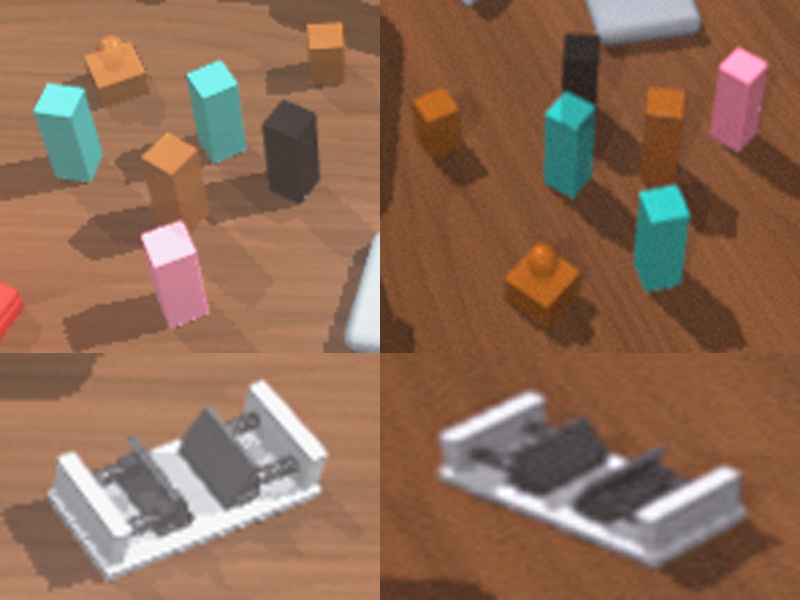

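The crop confirms it: the tall amber bar has its top face at about scene (173,207) and side (308,218). It is the only amber bar standing twice as high as wide, and the clear bars of other colours crowd around it.

```bash
python3 - <<'E'
from h import *
a=load("scene0");b=load("side0")
A=lambda p:(p[0]*140/380+110-.3,p[1]*130/353+150-.3)
B=lambda p:((p[0]-380)*160/420+200-.3,p[1]*130/353+180-.3)
S=[A(p) for p in((142,157),(171,135),(200,152),(172,175))];D=[B(p) for p in((648,90),(684,92),(683,118),(644,115))]
P=np.array([onz(a,p,.08) for p in S]);Q=np.array([onz(b,p,.08) for p in D])
f=lambda P:[(P.mean(0)*1000).round().tolist(),[round(np.linalg.norm(P[i]-P[i-1])*1000) for i in range(4)],[round(np.degrees(np.arctan2(*(P[i]-P[i-1])[1::-1]))%90,1) for i in range(4)]]
print(f(P),f(Q))
p,e=meet(ray(a,np.mean(S,0)),ray(b,np.mean(D,0)));print("tall top",p.round(3),e)
for n,x,y,z in(("tq1",(62,98),(662,203),.08),("tq2",(213,78),(570,110),.08),("black",(291,118),(582,45),.08),("pink",(169,243),(743,67),.08),("short",(325,35),(437,105),.045),("knob",(112,45),(543,257),.045)):
    p,e=meet(ray(a,A(x)),ray(b,B(y)));print(n,p.round(3),round(e,4))
C=lambda p:(p[0]*95/380+285-.3,(p[1]-353)*62/247+170-.3)
E_=lambda p:((p[0]-380)*75/420+185-.3,(p[1]-353)*60/247+130-.3)
for x,y in(((92,497),(692,495)),((288,420),(494,420))):
    pass
c1=onz(a,C((94,497)),.036);c2=onz(a,C((289,420)),.036)
print("clamp scene",c1.round(3),c2.round(3),np.linalg.norm(c1-c2),((c1+c2)/2).round(3),np.degrees(np.arctan2(*(c2-c1)[1::-1])))
c1=onz(b,E_((494,420)),.036);c2=onz(b,E_((692,495)),.036)
print("clamp side",c1.round(3),c2.round(3),np.linalg.norm(c1-c2),((c1+c2)/2).round(3),np.degrees(np.arctan2(*(c2-c1)[1::-1])))
E
```

```text
[[611.0, -117.0, 80.0], [28, 27, 28, 27], [np.float64(57.8), np.float64(51.3), np.float64(57.7), np.float64(52.8)]] [[607.0, -122.0, 80.0], [27, 29, 28, 31], [np.float64(57.2), np.float64(63.8), np.float64(60.9), np.float64(62.2)]]
tall top [ 0.609 -0.118  0.076] 0.001129831444540209
tq1 [ 0.561 -0.208  0.079] 0.0014
tq2 [ 0.535 -0.099  0.079] 0.0013
black [ 0.573 -0.036  0.08 ] 0.0018
pink [ 0.686 -0.107  0.078] 0.0015
short [ 0.45  -0.021  0.044] 0.0011
knob [ 0.472 -0.195  0.046] 0.0024
clamp scene [0.56  0.152 0.036] [0.501 0.26  0.036] 0.12326868480571745 [0.53  0.206 0.036] 118.87027576262096
clamp side [0.499 0.255 0.036] [0.558 0.149 0.036] 0.1211544117821917 [0.529 0.202 0.036] -60.78444818034649
```

step_arm([
  [-0.676, -0.552, 0, 0, 0, 0, -1],
  [-0.676, -0.552, 0, 0, 0, 0, -1],
  [-0.676, -0.552, 0, 0, 0, 0, -1],
  [-0.676, -0.552, 0, 0, 0, 0, -1],
  [-0.676, -0.552, 0, 0, 0, 0, -1],
  [-0.676, -0.552, 0, 0, 0, 0, -1],
  [-0.676, -0.552, 0, 0, 0, 0, -1],
])

```text
time_s: 0.73
position: [0.3676, 0.3396, 0.2474]
tcp_rot: [[-0.919, 0.394, 0.0], [0.394, 0.919, -0.003], [-0.001, -0.002, -1.0]]
force: [-0.6, -0.2, -0.3]
opening: 0.999
grasp_force: 0.0
```

step_arm([
  [-0.676, -0.552, 0, 0, 0, 0, -1],
  [-0.676, -0.552, 0, 0, 0, 0, -1],
  [-0.676, -0.552, 0, 0, 0, 0, -1],
  [-0.676, -0.552, 0, 0, 0, 0, -1],
  [-0.676, -0.552, 0, 0, 0, 0, -1],
  [-0.676, -0.552, 0, 0, 0, 0, -1],
  [-0.676, -0.552, 0, 0, 0, 0, -1],
])

```text
time_s: 1.32
position: [0.4915, 0.108, 0.2478]
tcp_rot: [[-0.919, 0.394, 0.004], [0.394, 0.919, -0.002], [-0.004, -0.0, -1.0]]
force: [0.4, 0.5, 0.8]
opening: 1.0
grasp_force: 0.0
```

step_arm([
  [-0.676, -0.552, 0.15, 0, 0, 0.2, -1],
  [-0.676, -0.552, 0.15, 0, 0, 0.2, -1],
  [-0.676, -0.552, 0.15, 0, 0, 0.2, -1],
  [-0.676, -0.552, 0.15, 0, 0, 0.2, -1],
  [-0.676, -0.552, 0.15, 0, 0, 0.2, -1],
  [-0.676, -0.552, 0.15, 0, 0, 0.2, -1],
  [-0.676, -0.552, 0.15, 0, 0, 0.2, -1],
  [-0.676, -0.552, 0.15, 0, 0, 0.2, -1],
])

```text
time_s: 1.98
position: [0.612, -0.1227, 0.2013]
tcp_rot: [[-0.846, 0.533, 0.001], [0.533, 0.846, -0.001], [-0.001, -0.0, -1.0]]
force: [-0.0, 0.1, 0.3]
opening: 0.995
grasp_force: 0.0
```

```bash
python3 - <<'E'
from rig import *
from h import *
s=read_state(); c=capture("wrist"); c["s"]=s; np.save("pics/w1.npy",c,allow_pickle=True)
cv2.imwrite("pics/w1.png",c["image"][...,::-1])
print(s["position"])
E
```

```text
[ 0.61198597 -0.1226528   0.20126939]
```

View pics/w1.png

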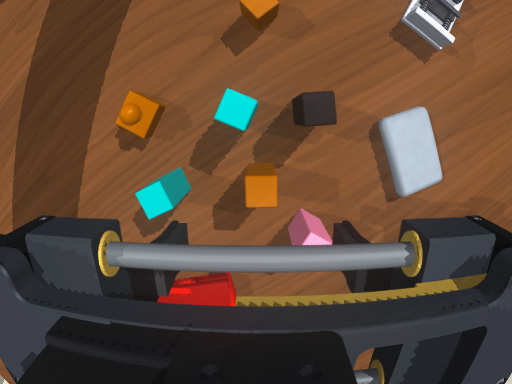

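The wrist view shows the amber top face at about (261,192), almost square to the fingers, which are at (180,240) and (350,240). Turquoise is to its left at (160,195) and pink is below at (310,228).

```bash
python3 - <<'E'
from h import *
c=load("w1"); T=Twt(c["s"])
h=cv2.cvtColor(c["image"],cv2.COLOR_RGB2HSV)
print(h[192,261],h[170,261])
m=((h[...,0]>8)&(h[...,0]<20)&(h[...,1]>200)&(h[...,2]>190)).astype(np.uint8); m[:150]=0;m[230:]=0;m[:,:235]=0;m[:,290:]=0
r=cv2.minAreaRect(max(cv2.findContours(m,0,2)[0],key=cv2.contourArea)); print(r)
P=np.array([onz(c,p,.08,T) for p in cv2.boxPoints(r)])
print((P*1000).round(1).tolist(),P.mean(0).round(4))
for i in range(4): v=P[i]-P[i-1]; print(np.linalg.norm(v).round(4),np.degrees(np.arctan2(v[1],v[0]))%90)
R=T[:3,:3]; print("tool yaw y",np.degrees(np.arctan2(R[1,1],R[0,1])),"delta tool",R.T@(P.mean(0)-T[:3,3]))
for uv in((175,172),(188,185),(152,212),(139,195)): pass
print("tq1 corners",[onz(c,p,.08,T).round(3).tolist() for p in((137,195),(172,178),(185,203),(151,218))])
E
```

```text
[ 16 228 204] [ 15 221 121]
((261.48883056640625, 191.22044372558594), (29.57634925842285, 30.215839385986328), 87.70938873291016)
[[589.6, -124.2, 80.0], [602.9, -101.1, 80.0], [626.6, -114.3, 80.0], [613.1, -138.0, 80.0]] [ 0.608  -0.1194  0.08  ]
0.0272 59.42977184648737
0.0266 60.18289298984192
0.0272 60.85527037793186
0.0273 60.21834595252464
tool yaw y 57.81597855809347 delta tool [0.0051993  0.00065841 0.12126339]
tq1 corners [[0.548, -0.221, 0.08], [0.554, -0.181, 0.08], [0.58, -0.185, 0.08], [0.574, -0.223, 0.08]]
```

step_arm([
  [0.017, 0.002, 0.1, 0, 0, -0.053, -0.3],
  [0.017, 0.002, 0.2, 0, 0, -0.053, -0.3],
  [0.017, 0.002, 0.3, 0, 0, -0.053, -0.3],
  [0.017, 0.002, 0.38, 0, 0, -0.053, -0.3],
  [0.017, 0.002, 0.43, 0, 0, -0.053, -0.3],
  [0.017, 0.002, 0.45, 0, 0, -0.053, -0.3],
  [0.017, 0.002, 0.45, 0, 0, -0.053, -0.3],
])

```text
time_s: 2.62
position: [0.6046, -0.1137, 0.0663]
tcp_rot: [[-0.871, 0.492, -0.004], [0.492, 0.871, 0.002], [0.004, -0.0, -1.0]]
force: [-0.1, 0.1, 0.0]
opening: 0.659
grasp_force: 0.0
```

step_arm([
  [0, 0, 0, 0, 0, 0, 1],
  [0, 0, 0, 0, 0, 0, 1],
  [0, 0, 0, 0, 0, 0, 1],
  [0, 0, 0, 0, 0, 0, 1],
  [0, 0, 0, 0, 0, 0, 1],
  [0, 0, 0, 0, 0, 0, 1],
])

```text
time_s: 3.12
position: [0.6066, -0.1164, 0.0684]
tcp_rot: [[-0.87, 0.494, 0.001], [0.494, 0.87, -0.0], [-0.001, 0.0, -1.0]]
force: [-1.5, -0.9, 3.1]
opening: 0.343
grasp_force: 30.1
```

step_arm([
  [0, 0, -0.1, 0, 0, 0, 1],
  [0, 0, -0.2, 0, 0, 0, 1],
  [0, 0, -0.32, 0, 0, 0, 1],
  [0, 0, -0.42, 0, 0, 0, 1],
  [0, 0, -0.45, 0, 0, 0, 1],
  [0, 0, -0.45, 0, 0, 0, 1],
])

```text
time_s: 3.62
position: [0.6078, -0.1168, 0.2057]
tcp_rot: [[-0.87, 0.494, 0.006], [0.494, 0.87, -0.002], [-0.007, 0.001, -1.0]]
force: [0.1, 1.1, -0.0]
opening: 0.344
grasp_force: 30.0
```

step_arm([
  [0.07, 0.09, 0, 0, 0, 0.1, 1],
  [0.145, 0.18, 0, 0, 0, 0.22, 1],
  [0.22, 0.28, 0, 0, 0, 0.34, 1],
  [0.3, 0.38, 0, 0, 0, 0.46, 1],
  [0.37, 0.48, 0, 0, 0, 0.58, 1],
  [0.45, 0.57, 0, 0, 0, 0.66, 1],
  [0.5, 0.64, 0, 0, 0, 0.69, 1],
  [0.523, 0.663, 0, 0, 0, 0.693, 1],
])

```text
time_s: 4.28
position: [0.5653, 0.1379, 0.2]
tcp_rot: [[-0.491, 0.871, -0.005], [0.871, 0.491, 0.001], [0.004, -0.004, -1.0]]
force: [0.7, -0.6, -0.6]
opening: 0.343
grasp_force: 30.0
```

step_arm([
  [0, 0, 0, 0, 0, 0, 1],
  [0, 0, 0, 0, 0, 0, 1],
  [0, 0, 0, 0, 0, 0, 1],
])

```text
time_s: 4.53
position: [0.5679, 0.1329, 0.2016]
tcp_rot: [[-0.488, 0.873, -0.001], [0.873, 0.488, -0.001], [-0.0, -0.002, -1.0]]
force: [0.7, -0.0, -0.8]
opening: 0.342
grasp_force: 30.0
```

```bash
python3 - <<'E'
from rig import *
from h import *
s=read_state(); c=capture("wrist"); c["s"]=s; np.save("pics/w2.npy",c,allow_pickle=True)
cv2.imwrite("pics/w2.png",c["image"][...,::-1])
print(s["position"],s["opening"],s["force"],s["grasp_force"])
E
```

```text
[0.56786349 0.13291728 0.20160649] 0.34191287370568124 [ 0.72864785 -0.04677036 -0.81595305] 30.04543517046841
```

View pics/w2.png

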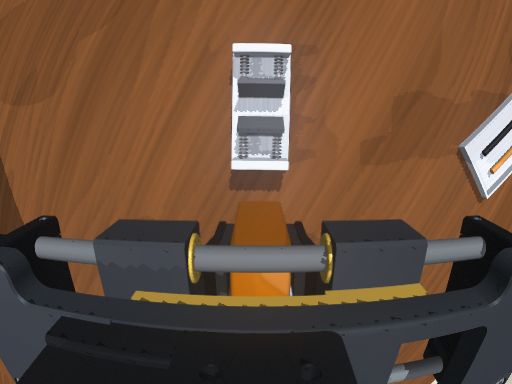

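The wrist view shows the clamp almost straight below the camera, at columns 232–292 and rows 44–170. The jaws are at rows 88 and 126, and the held seal is at about (262,205) and below.

```bash
python3 - <<'E'
from h import *
c=load("w2"); T=Twt(c["s"]); R=T[:3,:3]
h=cv2.cvtColor(c["image"],cv2.COLOR_RGB2HSV)
m=(h[...,1]<60).astype(np.uint8); m[:30]=0;m[180:]=0;m[:,:215]=0;m[:,310:]=0
r=cv2.minAreaRect(np.argwhere(m)[:,::-1].astype(np.float32)); print(r)
P=np.array([onz(c,p,.036,T) for p in cv2.boxPoints(r)])
print((P*1000).round(1).tolist(),P.mean(0).round(4))
for i in range(4): v=P[i]-P[i-1]; print(np.linalg.norm(v).round(4),np.degrees(np.arctan2(v[1],v[0]))%90)
print("tool yaw",np.degrees(np.arctan2(R[1,1],R[0,1])),"delta tool",R.T@(P.mean(0)-T[:3,3]))
# jaws: dark, tops z .04
d=((h[...,2]<90)&(h[...,1]<80)).astype(np.uint8); d[:60]=0;d[150:]=0;d[:,:225]=0;d[:,300:]=0
k,l,st,ce=cv2.connectedComponentsWithStats(d)
for i in range(1,k):
    if st[i,4]>150: print(st[i],ce[i], [(R.T@(onz(c,(ce[i][0],y),.04,T)-T[:3,3])).round(4).tolist()[:2] for y in (st[i,1],st[i,1]+st[i,3])])
# held seal: top far edge in tool frame
a=((h[...,0]>8)&(h[...,0]<20)&(h[...,1]>200)&(h[...,2]>120)).astype(np.uint8); a[:195]=0;a[245:]=0;a[:,:225]=0;a[:,300:]=0
for y in range(198,244,5):
    xs=np.where(a[y])[0]; print(y,xs.min() if len(xs) else 0,xs.max() if len(xs) else 0,h[y,262])
E
```

```text
((260.82928466796875, 106.3543701171875), (59.08805465698242, 127.16401672363281), 0.6585431694984436)
[[532.3, 132.6, 36.0], [470.0, 248.5, 36.0], [522.2, 277.0, 36.0], [585.8, 161.7, 36.0]] [0.5276 0.205  0.036 ]
0.0609 28.56697356394821
0.1316 28.27436445370033
0.0595 28.60442655819855
0.1317 28.894266486769574
tool yaw 29.193421291483734 delta tool [0.08253725 0.00024573 0.16560554]
[238  84  47  13 586] [260.7337884  89.9334471] [[0.104, 0.0001], [0.0908, 0.0001]]
198 0 0 [ 12 145 135]
203 0 0 [ 14 192 133]
208 243 274 [ 14 197 133]
213 239 282 [ 14 200 138]
218 237 283 [ 14 207 137]
223 235 284 [ 14 206 136]
228 235 285 [ 14 208 137]
233 235 285 [ 14 208 137]
238 235 286 [ 14 210 137]
243 234 285 [ 14 208 137]
```

step_arm([
  [0.1, 0, 0, 0, 0, 0.013, 1],
  [0.2, 0, 0, 0, 0, 0.013, 1],
  [0.27, 0, 0, 0, 0, 0.013, 1],
  [0.285, 0, 0.03, 0, 0, 0.013, 1],
  [0.285, 0, 0.13, 0, 0, 0.013, 1],
  [0.285, 0, 0.22, 0, 0, 0.013, 1],
  [0.285, 0, 0.29, 0, 0, 0.013, 1],
  [0.285, 0, 0.32, 0, 0, 0.013, 1],
])

```text
time_s: 5.25
position: [0.5251, 0.2069, 0.1034]
tcp_rot: [[-0.478, 0.878, -0.005], [0.878, 0.478, -0.001], [0.001, -0.005, -1.0]]
force: [1.0, 0.1, 0.4]
opening: 0.344
grasp_force: 30.0
```

step_arm([
  [0, 0, 0.01, 0, 0, 0, 1],
  [0, 0, 0.01, 0, 0, 0, 1],
  [0, 0, 0.01, 0, 0, 0, 1],
])

```text
time_s: 5.5
position: [0.5273, 0.2084, 0.1043]
tcp_rot: [[-0.479, 0.878, 0.002], [0.878, 0.479, 0.0], [-0.001, 0.002, -1.0]]
force: [0.4, 0.0, -1.3]
opening: 0.341
grasp_force: 30.0
```

```bash
python3 - <<'E'
from rig import *
from h import *
s=read_state(); print(s["position"],s["force"])
T=Twt(s); R=T[:3,:3]; print("clamp-tcp in tool",R.T@(np.array([.5276,.205,.0])-T[:3,3]), np.degrees(np.arctan2(R[1,1],R[0,1])))
a=capture("scene");b=capture("side");np.save("pics/scene2.npy",a);np.save("pics/side2.npy",b)
ca=a["image"][130:240,270:390]; cb=b["image"][80:200,170:290]
cv2.imwrite("pics/crop2.png",np.hstack([cv2.resize(ca,(400,367),interpolation=2),cv2.resize(cb,(367,367),interpolation=2)])[...,::-1])
E
```

```text
[0.52731296 0.20840646 0.10430123] [ 0.37486484  0.04311357 -1.30023641]
clamp-tcp in tool [-0.00305215 -0.00156498  0.10430085] 28.59876364729185
```

View pics/crop2.png

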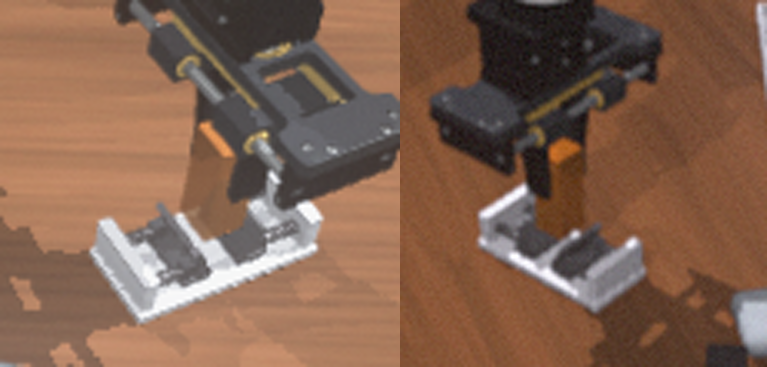

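The crops show the seal upright, with its foot between the two jaw mouths: scene crop (225,215), side crop (565,220). Next I push down gently.

step_arm([
  [0, 0, 0.02, 0, 0, 0, 1],
  [0, 0, 0.035, 0, 0, 0, 1],
  [0, 0, 0.045, 0, 0, 0, 1],
  [0, 0, 0.055, 0, 0, 0, 1],
  [0, 0, 0.06, 0, 0, 0, 1],
])

```text
time_s: 6.02
position: [0.5272, 0.2091, 0.0866]
tcp_rot: [[-0.48, 0.877, 0.003], [0.877, 0.48, 0.0], [-0.001, 0.003, -1.0]]
force: [-0.8, -0.4, 10.2]
opening: 0.344
grasp_force: 30.1
```

step_arm([
  [0, 0, 0.008, 0, 0, 0, 1],
  [0, 0, 0.016, 0, 0, 0, 1],
  [0, 0, 0.024, 0, 0, 0, 1],
  [0, 0, 0.03, 0, 0, 0, 1],
  [0, 0, 0.03, 0, 0, 0, 1],
])

```text
time_s: 6.43
position: [0.5267, 0.2091, 0.0764]
tcp_rot: [[-0.48, 0.878, 0.001], [0.878, 0.48, 0.0], [-0.0, 0.001, -1.0]]
force: [1.6, 0.4, 0.8]
opening: 0.342
grasp_force: 30.1
```

step_arm([
  [0, 0, 0.004, 0, 0, 0, 1],
  [0, 0, 0.008, 0, 0, 0, 1],
  [0, 0, 0.012, 0, 0, 0, 1],
  [0, 0, 0.012, 0, 0, 0, 1],
])

```text
time_s: 6.77
position: [0.5265, 0.209, 0.0761]
tcp_rot: [[-0.479, 0.878, 0.002], [0.878, 0.479, 0.0], [-0.001, 0.001, -1.0]]
force: [-4.4, -1.0, 23.1]
opening: 0.344
grasp_force: 30.0
```

The floor is felt: 23 N with no further travel, at the expected height of 76 mm. Now I ease off, let go and back away.

step_arm([
  [0, 0, -0.01, 0, 0, 0, 1],
  [0, 0, -0.01, 0, 0, 0, 0.2],
  [0, 0, -0.01, 0, 0, 0, -0.1],
  [0, 0, -0.01, 0, 0, 0, -0.1],
  [0, 0, -0.01, 0, 0, 0, -0.1],
  [0, 0, -0.01, 0, 0, 0, -0.1],
])

```text
time_s: 7.27
position: [0.5257, 0.2088, 0.0753]
tcp_rot: [[-0.479, 0.878, -0.001], [0.878, 0.479, -0.0], [0.0, -0.001, -1.0]]
force: [0.5, 0.8, 0.6]
opening: 0.536
grasp_force: 0.0
```

step_arm([
  [0, 0, -0.07, 0, 0, 0, -0.1],
  [0, 0, -0.18, 0, 0, 0, -0.1],
  [0, 0, -0.3, 0, 0, 0, -0.1],
  [0, 0, -0.4, 0, 0, 0, -0.1],
  [-0.1, 0, -0.5, 0, 0, 0, -0.1],
  [-0.2, 0, -0.5, 0, 0, 0, -0.1],
  [-0.3, 0, -0.5, 0, 0, 0, -0.1],
  [-0.3, 0, -0.5, 0, 0, 0, -0.1],
])

```text
time_s: 7.93
position: [0.5728, 0.1257, 0.2269]
tcp_rot: [[-0.476, 0.879, 0.005], [0.879, 0.476, -0.002], [-0.004, 0.003, -1.0]]
force: [-0.2, 0.4, -0.2]
opening: 0.544
grasp_force: 0.0
```

step_arm([
  [0, 0, 0, 0, 0, 0, -0.1],
  [0, 0, 0, 0, 0, 0, -0.1],
  [0, 0, 0, 0, 0, 0, -0.1],
])

```text
time_s: 8.18
position: [0.5682, 0.1307, 0.2253]
tcp_rot: [[-0.48, 0.877, -0.002], [0.877, 0.48, 0.0], [0.001, -0.002, -1.0]]
force: [0.3, 1.3, 0.2]
opening: 0.553
grasp_force: 0.0
```

```bash
python3 - <<'E'
from rig import *
from h import *
s=read_state(); c=capture("wrist"); c["s"]=s; np.save("pics/w3.npy",c,allow_pickle=True)
print(s["time_s"],s["position"],s["opening"])
a=capture("scene");b=capture("side");np.save("pics/scene3.npy",a);np.save("pics/side3.npy",b)
R=lambda i:cv2.resize(i,(390,290),interpolation=2)
cv2.imwrite("pics/crop3.png",np.vstack([np.hstack([R(a["image"][140:230,280:401]),R(b["image"][110:200,170:291])]),np.hstack([R(c["image"][20:200,150:392]),R(a["image"][130:280,100:302])])])[...,::-1])
E
```

```text
8.1833 [0.56818449 0.13071904 0.22527285] 0.5529516869273157
```

View pics/crop3.png

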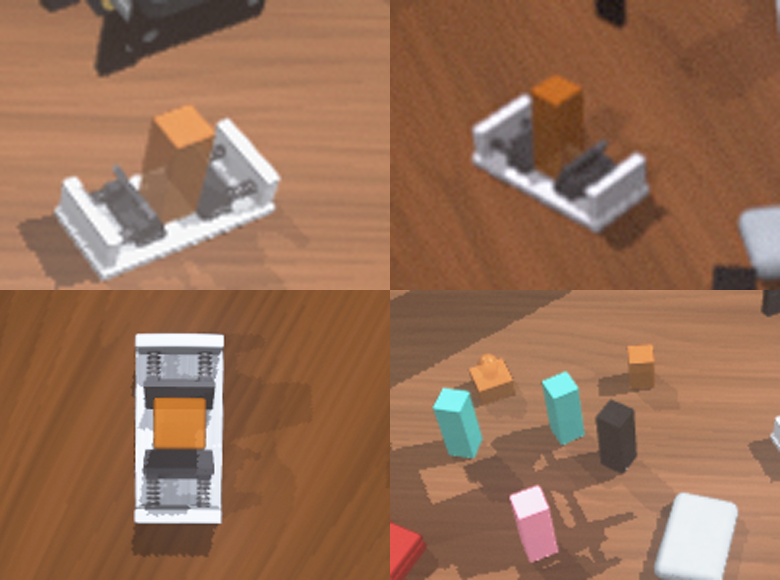

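The seal stands upright and square between both jaws (scene crop (180,150), wrist crop (180,422)), and the other seals haven't moved. I'll check its height and centring once more.

```bash
python3 - <<'E'
from h import *
a=load("scene3");b=load("side3");c=load("w3");T=Twt(c["s"])
k=121/390
p,e=meet(ray(a,(280+183*k-.3,140+126*k-.3)),ray(b,(170+167*k-.3,110+89*k-.3)));print("top",p.round(4),e)
h=cv2.cvtColor(c["image"],cv2.COLOR_RGB2HSV)
m=((h[...,0]>8)&(h[...,0]<20)&(h[...,1]>200)&(h[...,2]>170)).astype(np.uint8);m[:75]=0;m[130:]=0;m[:,:230]=0;m[:,300:]=0
r=cv2.minAreaRect(np.argwhere(m)[:,::-1].astype(np.float32));print(r)
P=np.array([onz(c,q,.088,T) for q in cv2.boxPoints(r)]);print(P.mean(0),[np.linalg.norm(P[i]-P[i-1]).round(4) for i in range(4)],[round(np.degrees(np.arctan2(*(P[i]-P[i-1])[1::-1]))%90,1) for i in range(4)])
E
```

```text
top [0.5299 0.2046 0.0888] 7.293705590304226e-05
((255.0, 87.0), (18.0, 0.0), 180.0)
[0.5161865  0.21449777 0.088     ] [np.float64(0.0163), np.float64(0.0), np.float64(0.0163), np.float64(0.0)] [np.float64(28.5), np.float64(0.0), np.float64(28.5), np.float64(0.0)]
```

The top is at 88.8 mm against 88 mm expected, and the centre is within 3 mm of the clamp's.

```bash
python3 -c "
from rig import *
print(hand_in())"
```

```text
the job is handed in; nothing more can be done
None
```

The tall amber seal is upright and square in the clamp, about in the middle and fully home on its floor; it has been let go, the other two seals were not moved, and the job is handed in at about 8 s.

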